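# Set up the small sieve stack

### The job

Set up the small sieve stack on the round shaker base: the collecting pan in the base's collar, then the fine sieve, then the coarse sieve, and the knobbed lid on top. Each piece must sit upright and fully home in the one beneath it. Leave the mortar, the timer and the vial where they stand.

Things in the scene. Friction and masses are not known exactly. Their poses are not given: they have to be found in the camera images.
- shaker_base: Fixed grey round base, 84 mm across, 27 mm high, three small dark screws on top; in its middle a steel collar, 54 mm outside, 48 mm mouth, rim 36 mm above the worktop, black rubber floor 8 mm below the rim. Origin: centre of its underside. The pan, home in the collar, has its origin 30 mm above this one.
- pan: Collecting pan, steel, 24 mm high; the open round dish with a plain unbroken steel floor. Outside 54 mm across, mouth 48 mm; below a skirt 6 mm high, 45 mm tapering to 39 mm, that drops into the mouth beneath (1.5 mm play) till the shoulder rests on its rim. Origin: centre of the foot (skirt's underside); z up. The fine sieve, home in it, has its origin 18 mm above the pan's.
- fine_sieve: Fine sieve, steel, 28 mm high; floor a close dark wire mesh, evenly black from afar. Outside 54 mm across, mouth 48 mm; below a skirt 6 mm high, 45 mm tapering to 39 mm, that drops into the mouth beneath (1.5 mm play) till the shoulder rests on its rim. Origin: centre of the foot (skirt's underside); z up. The coarse sieve, home in it, has its origin 22 mm above this one.
- coarse_sieve: Coarse sieve, steel, 36 mm high; steel floor with seven round black 12 mm holes. Outside 54 mm across, mouth 48 mm; below a skirt 6 mm high, 45 mm tapering to 39 mm, that drops into the mouth beneath (1.5 mm play) till the shoulder rests on its rim. Origin: centre of the foot (skirt's underside); z up. The lid, home on it, has its origin 30 mm above this one.
- lid: Lid, 32 mm high: a flat steel disc of 54 mm diameter (6 to 10 mm above its foot) over the same tapering skirt (6 mm high, 45 to 39 mm in diameter), with a black cylindrical knob in the middle, 20 mm in diameter, from 14 to 32 mm above the foot, to lift it by. Origin: centre of the foot; z up.
- mortar: Bystander: brown agate mortar, a round bowl 66 mm across and 21 mm high. Origin: centre of its underside. Leave alone.
- timer: Bystander: bench timer, a light grey box 60 x 64 x 18 mm with three buttons. Origin: centre of its underside. Leave alone.
- vial: Bystander: clear glass vial with a black cap, 23 mm in diameter and 47 mm high, standing. Origin: centre of its underside. Leave alone.
Not all that is in view belongs to the job. What is shaped like the pan but green, orange or yellow is not meant.

How it is judged:
By the outcome, as a careful person would: the job done as asked, in the order asked, and still so for the second after the job is handed in, with the robot touching nothing.
It also fails if it takes over 125 s, if anything falls off the work surface, if the arm or the gripper's body presses on something with over 40 N, if the wrist force passes 120 N, or if a joint passes its speed limit or range.

### The arm

A 6-joint arm with a two-finger parallel gripper is mounted at the origin on a cart in front of the work surface, level with it; the furniture and walls round the work are solid. World frame = base frame: x ahead of the robot, y to its left, z up, the work surface at z = 0. Lengths are in m, angles in rad, forces in N, time in s.
With the tool pointing down it reaches from about 0.275 to 0.75 m from the base axis. Payload 10.2 kg.
Tool frame: the origin (TCP) lies between the finger pads; the fingertips stand 25 mm ahead of it and the grasp point (between the pads) lies 6 mm ahead of it (env.tip_reach is the distance from the TCP to the fingertips, in m); z points along the fingers, y is the line along which they close (so a half turn about z gives the same grasp; the last joint's range is limited). The gripper opens to 88 mm and grips with 3 to 60 N. Pads are 18 mm wide; open, the fingers measure 123 mm over their backs; the gripper's body (75 mm by 187 mm) begins 45 mm behind the grasp point.
Start: joints at [-1.534, 0.313, 1.498, -0, 1.331, -0.223], TCP at [0.135, -0.507, 0.264] pointing down, gripper open.
Joint ranges: [-2.94, 2.94], [-0.97, 2.17], [0.19, 2.56], [-1.23, 4.37], [0.02, 3.11], [-2.88, 2.88]. Speed limits (rad/s): [2.39, 2.39, 3.01, 3.14, 3.14, 3.14].

### API

Orientations are given as a 3x3 rotation matrix whose columns are the frame's x, y, z axes.
In Python, from workcell import env gives the robot as it stands.
- The arm moves only by the tool servo_tool, never from a script. Its argument "moves" is a list of rows, each a list of 2 entries, a list of its own where there are three numbers: the shift along the world's x, y, z normalised to -1 to 1, where 1 is 60 cm, then the turn, a rotation vector about the world's x, y, z normalised to -1 to 1, where 1 is pi/2 rad. In form: [[[dx, dy, dz], [wx, wy, wz]], ...]. A call has 1 to 8 rows; each row is the pose to reach, as a shift and turn from the pose commanded when the call began; what a row does not reach only later rows make up. A row lasts 1/10 s, in which the tool goes at most 50 mm and 8.59 degrees, less where a joint would pass 70% of its speed; a pose out of reach is approached as far as the arm can. A call with a number of a shift or a turn outside -1 to 1 is refused whole. A call with a gripper value outside its range is refused whole. "claw" is the closure, from 0 (fully open) to 1 (shut), set as the call begins (left out, the last holds). The fingers move at their own pace and stop on an object; "newtons" is the grip in N (left out, the last holds). Time passes only in rows, so rows that repeat a pose let the fingers close. It gives the time, the measured TCP pose, the force, the opening and the grip force at its end, in the units of the state.
- env.sense(): the state, without advancing time (a new reading comes with each control period).
- env.read_camera(name): name is "side" or "top" or "wrist"; returns a dict with "image" (480x640x3 uint8, red, green, blue), "z_map" (480x640 float32, m along the optical axis (not along the pixel's ray), 0 where there is no reading), "fx", "fy", "cx", "cy" (pixels), "position" and "attitude" of the camera in the world. Camera axes: x right, y down, z forward; pixel columns grow to the right and rows downward; lengths in m; the calibration is good to about 2 mm. The wrist camera is an equidistant fisheye: a pixel r from the principal point sees the ray r / f radians off the axis. A picture is of the moment at which its call begins.
- env.job_done(): hands the job in; it is judged then, once.
The state is a dict: "clock": time; "q": joint angles; "joint_vel": joint speeds; "tau": joint torques, N m; "eef_pos": TCP position; "ee_rot": TCP orientation; "ft_force": force on the tool from outside, world axes, zero at the start; "torque": the same for the moment, N m; "grip_width": finger opening in m; "grip_force": force on a finger pad.
Only numpy, scipy, OpenCV 4.12 (cv2) and the standard library are available. Lean on these libraries where they do the work, as an engineer would, in place of code of your own. Each camera call takes 0.05 s, during which the arm holds its last target. There are 200 camera calls.

## Working session

There is one attempt and no reset: what is moved stays moved. The work goes in short steps, Python scripts to look and compute and a tool call to move; the robot and the scene stay as the last step left them, time stands still between calls to the robot, and variables do not carry over. Pictures are saved under pics/ and viewed, at most 14 in all, crops included, and the job is handed in when it is done.

Besides the shell and the picture viewer there is one more tool, called after "Call:" in YAML: its name, and indented under it one key for each argument. servo_tool: Moves the arm, as the interface text tells. Scaled input: -1 to 1 covers 60 cm each way for a shift and pi/2 rad each way for a turn. Its arguments: {"type":"object","properties":{"moves":{"type":"array","items":{"type":"array"}},"claw":{"type":"number"},"newtons":{"type":"number"}},"required":["moves"]}

```bash
mkdir -p pics
cat > h.py <<'E'
import numpy as np, cv2
from workcell import env
def world(c):
    z=c['z_map'].astype(float); h,w=z.shape
    u,v=np.meshgrid(np.arange(w),np.arange(h))
    P=np.stack([(u-c['cx'])/c['fx']*z,(v-c['cy'])/c['fy']*z,z],-1)
    W=P@np.array(c['attitude']).T+np.array(c['position']); W[z<=0]=np.nan
    return W
E
python3 - <<'E'
from h import *
s=env.sense(); print(s)
for n in ('top','side'):
    c=env.read_camera(n); cv2.imwrite(f'pics/{n}0.png',c['image'][...,::-1]); np.savez(f'{n}0.npz',**c)
    print(n,c['position'],c['attitude'],c['fx'],c['cx'],c['cy'])
E
```

```text
{'clock': 0.0, 'q': array([-1.53440651e+00,  3.13463042e-01,  1.49841217e+00, -2.84249552e-05,
        1.33099547e+00, -2.23401736e-01]), 'joint_vel': array([-1.25742782e-03,  4.42660673e-05,  6.42413469e-04,  2.18444373e-08,
        1.38115111e-03, -6.27771587e-04]), 'tau': array([-1.75258196e-03, -4.02213228e+01, -2.52268374e+01,  6.92985300e-02,
        3.53521470e-02, -1.01939406e-04]), 'eef_pos': array([ 0.13483507, -0.50717571,  0.26316375]), 'ee_rot': array([[ 9.66441816e-01,  2.56885597e-01, -7.40902795e-05],
       [ 2.56885480e-01, -9.66441008e-01,  1.27617842e-03],
       [ 2.56227972e-04, -1.25238491e-03, -9.99999183e-01]]), 'ft_force': array([-0.18507279, -0.10606071,  0.17492642]), 'torque': array([ 0.03764049,  0.02163408, -0.01825592]), 'grip_force': 0.0, 'grip_width': 0.08799353514002882}
top [ 0.43003054 -0.04548653  0.99394747] [[ 0.01496181 -0.99782945  0.06412907]
 [-0.99979139 -0.01582139 -0.0129172 ]
 [ 0.01390377 -0.06392243 -0.99785801]] 529.9985864298701 313.0161978681419 228.859213981347
side [0.12902545 0.87361103 0.3961393 ] [[-0.9274836  -0.12119527  0.35367481]
 [-0.37386235  0.30332385 -0.87648251]
 [-0.00105247 -0.94514885 -0.32663825]] 597.4314450548677 314.92364523160643 247.10893155358653
```

View pics/top0.png

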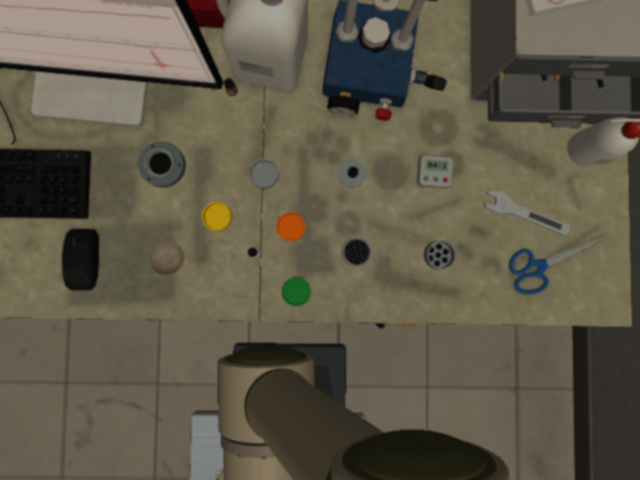

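View pics/side0.png

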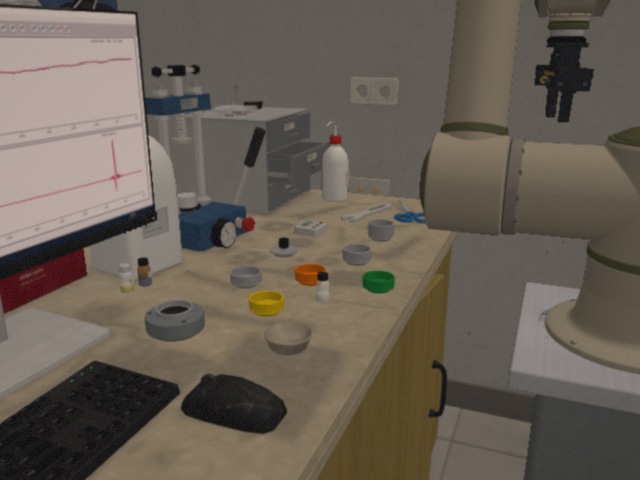

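Top view: shaker base at (161,164). The candidates for the pan are grey plain at (264,174), yellow (217,216), orange (291,227) and green (296,291). I choose the grey one. Fine sieve is at (357,252), coarse sieve at (439,254), and the lid with its knob at (352,173). Bystanders are the vial (252,252), mortar (166,257) and timer (436,171). Next I check the choice in one crop and measure.

```bash
cat >> h.py <<'E'
def ring(W,uv,h,tol=.006,R=40,r0=None):
    """centre of top ring at height h near pixel uv"""
    u,v=uv; p=W[v-R:v+R,u-R:u+R].reshape(-1,3); p=p[~np.isnan(p[:,0])]
    c0=W[v,u]; p=p[(abs(p[:,2]-h)<tol)&(np.hypot(*(p[:,:2]-c0[:2]).T)<(r0 or .05))]
    (x,y),r=cv2.minEnclosingCircle(p[:,:2].astype(np.float32)*100)
    return np.array([x/100,y/100]).round(4),round(r*10,1),len(p),p[:,2].mean().round(4)
E
python3 - <<'E'
from h import *
c=dict(np.load('top0.npz')); W=world(c)
for n,uv,h,r in [('base',(161,164),.036,.045),('pan',(264,174),.024,.04),('fine',(357,252),.028,.04),('coarse',(439,254),.036,.04),('lid',(352,173),.010,.04),('knob',(352,173),.032,.04),('vial',(252,252),.047,.03),('mortar',(166,257),.021,.045),('timer',(436,171),.018,.05),('yel',(217,216),.024,.04),('or',(291,227),.024,.04),('gr',(296,291),.024,.04)]:
    print(n,*ring(W,uv,h,r0=r), W[uv[1],uv[0]].round(3))
i=c['image'][120:310,120:480,::-1]; cv2.imwrite('pics/crop0.png',cv2.resize(i,(792,418),interpolation=cv2.INTER_CUBIC))
E
```

```text
base [0.6094 0.2228] 39.9 361 0.0333 [0.607 0.223 0.028]
pan [0.5956 0.0346] 27.1 162 0.0232 [0.595 0.035 0.01 ]
fine [ 0.4527 -0.139 ] 26.9 155 0.0274 [ 0.451 -0.14   0.011]
coarse [ 0.4494 -0.2917] 27.0 176 0.035 [ 0.45  -0.294  0.009]
lid [ 0.5998 -0.131 ] 32.9 533 0.0098 [ 0.596 -0.128  0.028]
knob [ 0.5997 -0.1298] 9.9 93 0.0311 [ 0.596 -0.128  0.028]
vial [0.4487 0.0494] 8.8 80 0.0468 [0.448 0.05  0.049]
mortar [0.4371 0.2096] 33.3 400 0.0188 [0.437 0.214 0.005]
timer [ 0.6062 -0.2868] 37.8 941 0.0158 [ 0.604 -0.286  0.019]
yel [0.5146 0.1192] 27.1 164 0.0235 [0.515 0.121 0.006]
or [ 0.4978 -0.0172] 26.8 155 0.0234 [ 0.496 -0.017  0.01 ]
gr [ 0.379  -0.0291] 26.8 145 0.0236 [ 0.378 -0.028  0.005]
```

View pics/crop0.png

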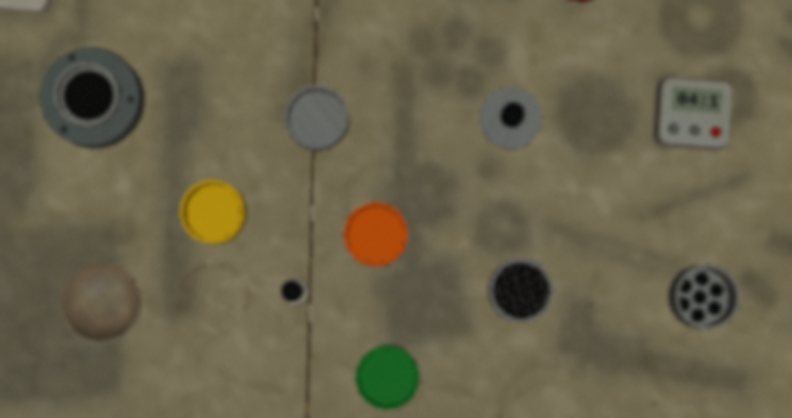

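Crop confirms: grey plain dish at crop (317,118) is the pan, black mesh at (521,291) the fine sieve, seven holes at (702,296) the coarse sieve, knob disc at (511,117) the lid. Moving to the pan.

Call:
servo_tool:
  moves:
    - [[0.768, 0.903, -0.1], [0, 0, -0.165]]
    - [[0.768, 0.903, -0.1], [0, 0, -0.165]]
    - [[0.768, 0.903, -0.1], [0, 0, -0.165]]
    - [[0.768, 0.903, -0.1], [0, 0, -0.165]]
    - [[0.768, 0.903, -0.1], [0, 0, -0.165]]
    - [[0.768, 0.903, -0.1], [0, 0, -0.165]]
    - [[0.768, 0.903, -0.1], [0, 0, -0.165]]
    - [[0.768, 0.903, -0.1], [0, 0, -0.165]]
  claw: 0

```text
clock: 0.9
eef_pos: [0.3939, -0.2019, 0.2299]
ee_rot: [[1.0, 0.0, 0.0], [0.0, -1.0, -0.0], [0.0, 0.0, -1.0]]
ft_force: [0.2, -0.6, -0.2]
grip_width: 0.0879
grip_force: 0.0
```

Run:
```python
from h import *
s=env.sense(); print(s['clock'],s['eef_pos'],s['ee_rot'].round(3),s['ft_force'])
W=world(dict(np.load('top0.npz')))
for t in (.0025,.0035,.0045): print(ring(W,(161,164),.036,tol=t,r0=.034))
# robust fit of collar ring circle
from scipy.optimize import least_squares
p=W[120:210,115:210].reshape(-1,3); p=p[(p[:,2]>.032)&(np.hypot(p[:,0]-.609,p[:,1]-.223)<.034)]
f=least_squares(lambda a:np.hypot(p[:,0]-a[0],p[:,1]-a[1])-.0255,[.609,.223],loss='soft_l1',f_scale=.001); print(f.x,len(p))
q=W[120:210,115:210].reshape(-1,3); q=q[(q[:,2]>.018)&(np.hypot(q[:,0]-.609,q[:,1]-.223)<.06)]
print(cv2.minEnclosingCircle(q[:,:2].astype(np.float32)*100))
```

```text
0.9 [ 0.39394133 -0.20193675  0.22993928] [[ 1.  0.  0.]
 [ 0. -1. -0.]
 [ 0.  0. -1.]] [ 0.19504717 -0.58261309 -0.1950332 ]
(array([0.6094, 0.2232]), 26.9, 146, np.float64(0.0359))
(array([0.6096, 0.2229]), 27.2, 179, np.float64(0.0357))
(array([0.6079, 0.2213]), 29.5, 204, np.float64(0.0353))
[0.60897464 0.22311622] 193
((60.89339065551758, 22.30866813659668), 4.198720932006836)
```

Call:
servo_tool:
  moves:
    - [[0.336, 0.394, -0.05], [0, 0, 0]]
    - [[0.336, 0.394, -0.05], [0, 0, 0]]
    - [[0.336, 0.394, -0.05], [0, 0, 0]]
    - [[0.336, 0.394, -0.05], [0, 0, 0]]
    - [[0.336, 0.394, -0.05], [0, 0, 0]]
    - [[0.336, 0.394, -0.05], [0, 0, 0]]
    - [[0.336, 0.394, -0.05], [0, 0, 0]]
    - [[0.336, 0.394, -0.05], [0, 0, 0]]

```text
clock: 1.7
eef_pos: [0.5948, 0.0338, 0.1991]
ee_rot: [[1.0, 0.003, -0.001], [0.003, -1.0, 0.0], [-0.001, -0.0, -1.0]]
ft_force: [0.5, 0.6, -0.7]
grip_width: 0.0879
grip_force: 0.0
```

```bash
cat >> h.py <<'E'
def fish(c):
    z=c['z_map'].astype(float); h,w=z.shape
    u,v=np.meshgrid(np.arange(w),np.arange(h))
    a=(u-c['cx'])/c['fx']; b=(v-c['cy'])/c['fy']; t=np.hypot(a,b)+1e-9
    k=np.tan(np.minimum(t,1.5))/t
    W=np.stack([a*k*z,b*k*z,z],-1)@np.array(c['attitude']).T+np.array(c['position']); W[(z<=0)|(t>1.4)]=np.nan
    return W
def ringw(W,c0,h,tol=.004,rad=.0255,win=.034):
    from scipy.optimize import least_squares
    p=W.reshape(-1,3); p=p[~np.isnan(p[:,0])]
    p=p[(abs(p[:,2]-h)<tol)&(np.hypot(*(p[:,:2]-c0).T)<win)]
    f=least_squares(lambda a:np.hypot(p[:,0]-a[0],p[:,1]-a[1])-rad,c0,loss='soft_l1',f_scale=.001)
    e=cv2.minEnclosingCircle(p[:,:2].astype(np.float32)*100)
    return f.x.round(4),len(p),(np.array(e[0])/100).round(4),round(e[1]*10,1)
E
python3 - <<'E'
from h import *
s=env.sense(); print(s['clock'],s['eef_pos'])
c=env.read_camera('wrist'); cv2.imwrite('pics/w1.png',c['image'][...,::-1]); W=fish(c)
print(c['position'],c['attitude'],c['fx'])
print(ringw(W,[.5956,.0346],.024)); print(ringw(W,[.609,.223],.036))
E
```

```text
1.7 [0.59483658 0.03379691 0.19909678]
[0.67433506 0.03389516 0.32127862] [[ 2.08725057e-03 -9.48872575e-01 -3.15652467e-01]
 [-9.99997514e-01 -2.22819355e-03  8.56206424e-05]
 [-7.84577869e-04  3.15651503e-01 -9.48874867e-01]] 371.64829954431775
(array([0.5927, 0.0346]), 819, array([0.5922, 0.0348]), 27.3)
(array([0.6063, 0.2233]), 783, array([0.6055, 0.224 ]), 27.8)
```

View pics/w1.png

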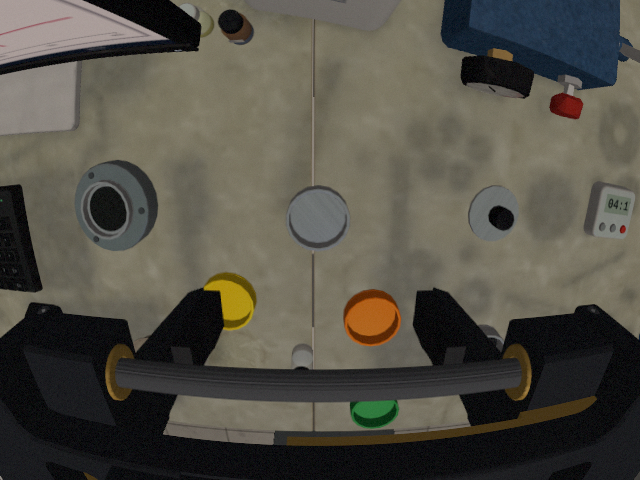

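Pan at (318,217), base at (116,205), both clear of the fingers. Descend on the pan.

Call:
servo_tool:
  moves:
    - [[-0.002, 0, -0.08], [0, 0, 0]]
    - [[-0.002, 0, -0.16], [0, 0, 0]]
    - [[-0.002, 0, -0.22], [0, 0, 0]]
    - [[-0.002, 0, -0.26], [0, 0, 0]]
    - [[-0.002, 0, -0.282], [0, 0, 0]]
    - [[-0.002, 0, -0.282], [0, 0, 0]]
    - [[-0.002, 0, -0.282], [0, 0, 0]]

```text
clock: 2.45
eef_pos: [0.5939, 0.0319, 0.0323]
ee_rot: [[1.0, -0.0, 0.002], [-0.0, -1.0, -0.0], [0.002, 0.0, -1.0]]
ft_force: [0.1, 0.1, 0.3]
grip_width: 0.0883
grip_force: 0.0
```

Call:
servo_tool:
  moves:
    - [[0, 0, 0], [0, 0, 0]]
    - [[0, 0, 0], [0, 0, 0]]
    - [[0, 0, 0], [0, 0, 0]]
    - [[0, 0, 0], [0, 0, 0]]
    - [[0, 0, 0], [0, 0, 0]]
    - [[0, 0, 0], [0, 0, 0]]
    - [[0, 0, 0], [0, 0, 0]]
    - [[0, 0, 0], [0, 0, 0]]
  claw: 1
  newtons: 20

```text
clock: 3.25
eef_pos: [0.5936, 0.0327, 0.0312]
ee_rot: [[1.0, 0.001, 0.0], [0.001, -1.0, 0.0], [0.0, -0.0, -1.0]]
ft_force: [-0.1, 0.9, 4.3]
grip_width: 0.0539
grip_force: 20.0
```

Call:
servo_tool:
  moves:
    - [[0, 0, 0.04], [0, 0, 0]]
    - [[0, 0, 0.1], [0, 0, 0]]
    - [[0, 0.02, 0.15], [0, 0, 0]]
    - [[0.006, 0.08, 0.167], [0, 0, 0]]
    - [[0.012, 0.16, 0.167], [0, 0, 0]]
    - [[0.018, 0.24, 0.167], [0, 0, 0]]
    - [[0.0225, 0.3, 0.167], [0, 0, 0]]
    - [[0.0225, 0.317, 0.167], [0, 0, 0]]

```text
clock: 4.05
eef_pos: [0.6063, 0.2261, 0.1304]
ee_rot: [[1.0, 0.004, -0.001], [0.004, -1.0, 0.0], [-0.001, -0.0, -1.0]]
ft_force: [0.7, -0.0, -0.9]
grip_width: 0.054
grip_force: 20.0
```

Call:
servo_tool:
  moves:
    - [[0, 0, 0], [0, 0, 0]]
    - [[0, 0, 0], [0, 0, 0]]
    - [[0, 0, 0], [0, 0, 0]]

```text
clock: 4.35
eef_pos: [0.6072, 0.2212, 0.131]
ee_rot: [[1.0, -0.001, -0.0], [-0.001, -1.0, -0.0], [-0.0, 0.0, -1.0]]
ft_force: [0.9, -0.5, -0.6]
grip_width: 0.0536
grip_force: 20.0
```

Run:
```python
from h import *
s=env.sense(); print(s['clock'],s['eef_pos'],s['grip_width'])
e=s['eef_pos']
c=env.read_camera('wrist'); cv2.imwrite('pics/w2.png',c['image'][...,::-1]); W=fish(c)
print(ringw(W,e[:2],e[2]-.007,tol=.005)); print(ringw(W,[.606,.223],.036,tol=.004))
c=env.read_camera('top'); np.savez('t2.npz',**c); W=world(c)
print(W[155:172,150:180,2].round(3)[::4,::5])
```

```text
4.35 [0.60717494 0.22118045 0.13103957] 0.05362978225574936
(array([0.6072, 0.2212]), 4295, array([0.6135, 0.2212]), 33.3)
(array([0.6061, 0.2241]), 863, array([0.6061, 0.2243]), 27.1)
[[0.332 0.213 0.215 0.212 0.214 0.213]
 [0.334 0.195 0.195 0.195 0.192 0.214]
 [0.337 0.196 0.194 0.197 0.191 0.212]
 [0.338 0.116 0.18  0.181 0.18  0.03 ]
 [0.341 0.028 0.032 0.026 0.039 0.028]]
```

View pics/w2.png

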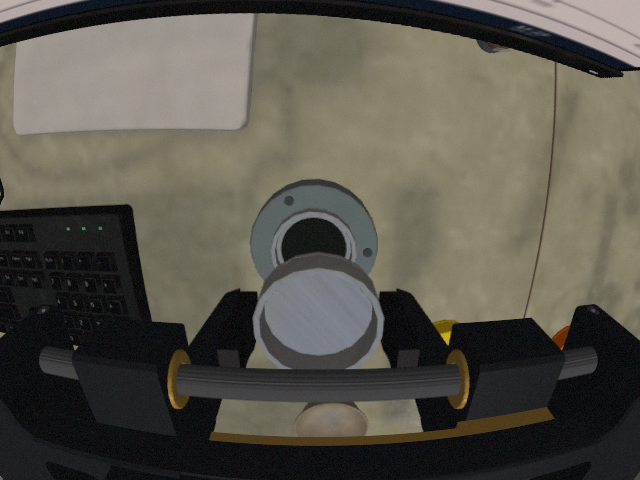

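Pan level in the grip at (320,320), collar behind/below at (314,240). Lower part way, correcting y.

Call:
servo_tool:
  moves:
    - [[0, 0.004, -0.04], [0, 0, 0]]
    - [[0, 0.004, -0.08], [0, 0, 0]]
    - [[0, 0.004, -0.085], [0, 0, 0]]
    - [[0, 0.004, -0.085], [0, 0, 0]]
    - [[0, 0.004, -0.085], [0, 0, 0]]

```text
clock: 4.95
eef_pos: [0.6077, 0.225, 0.0815]
ee_rot: [[1.0, 0.0, 0.002], [0.0, -1.0, 0.0], [0.002, -0.0, -1.0]]
ft_force: [-0.5, 0.0, -0.9]
grip_width: 0.0542
grip_force: 20.0
```

Run:
```python
from h import *
s=env.sense(); print(s['clock'],s['eef_pos'],s['grip_width'])
e=s['eef_pos']
c=env.read_camera('wrist'); np.savez('w3.npz',**c); W=fish(c)
p=W.reshape(-1,3); p=p[np.hypot(*(p[:,:2]-e[:2]).T)<.024]; print('floor z',np.percentile(p[:,2],[5,20,50,80]))
for h in (.068,.070): print(h,ringw(W,e[:2]-[.001,0],h,tol=.003,win=.0285))
print(ringw(W,[.606,.2235],.036,tol=.003))
```

```text
4.95 [0.60766429 0.22502124 0.08154668] 0.05422804705643462
floor z [0.03753025 0.06051    0.13479209 0.15768811]
0.068 (array([0.6083, 0.225 ]), 1641, array([0.6096, 0.225 ]), 27.8)
0.07 (array([0.6083, 0.225 ]), 1717, array([0.6067, 0.225 ]), 28.4)
(array([0.6061, 0.2242]), 947, array([0.6117, 0.2233]), 25.9)
```

Call:
servo_tool:
  moves:
    - [[-0.001, -0.001, -0.008], [0, 0, 0]]
    - [[-0.001, -0.001, -0.015], [0, 0, 0]]
    - [[-0.001, -0.001, -0.022], [0, 0, 0]]
    - [[-0.001, -0.001, -0.028], [0, 0, 0]]
    - [[-0.001, -0.001, -0.031], [0, 0, 0]]
    - [[-0.001, -0.001, -0.031], [0, 0, 0]]
    - [[-0.001, -0.001, -0.031], [0, 0, 0]]

```text
clock: 5.7
eef_pos: [0.6064, 0.2246, 0.0615]
ee_rot: [[1.0, 0.001, 0.0], [0.001, -1.0, -0.0], [0.0, 0.0, -1.0]]
ft_force: [0.1, -0.5, -0.7]
grip_width: 0.0537
grip_force: 20.0
```

Call:
servo_tool:
  moves:
    - [[0, 0, -0.002], [0, 0, 0]]
    - [[0, 0, -0.002], [0, 0, 0]]
    - [[0, 0, -0.002], [0, 0, 0]]

```text
clock: 6.0
eef_pos: [0.6065, 0.2247, 0.0612]
ee_rot: [[1.0, 0.001, 0.001], [0.001, -1.0, 0.0], [0.001, -0.0, -1.0]]
ft_force: [-2.8, -0.2, 5.3]
grip_width: 0.054
grip_force: 20.7
```

Call:
servo_tool:
  moves:
    - [[0, 0, 0], [0, 0, 0]]
    - [[0, 0, 0], [0, 0, 0]]
    - [[0, 0, 0], [0, 0, 0]]
    - [[0, 0, 0], [0, 0, 0]]
    - [[0, 0, 0], [0, 0, 0]]
    - [[0, 0, 0], [0, 0, 0]]
  claw: 0

```text
clock: 6.6
eef_pos: [0.6064, 0.2246, 0.0602]
ee_rot: [[1.0, 0.001, -0.0], [0.001, -1.0, 0.0], [-0.0, -0.0, -1.0]]
ft_force: [-0.2, -0.9, -0.5]
grip_width: 0.0884
grip_force: 0.0
```

Call:
servo_tool:
  moves:
    - [[0, 0, 0.08], [0, 0, 0]]
    - [[0, 0, 0.16], [0, 0, 0]]
    - [[0, -0.02, 0.2], [0, 0, 0]]
    - [[-0.06, -0.1, 0.2], [0, 0, 0]]
    - [[-0.1, -0.18, 0.2], [0, 0, 0]]
    - [[-0.15, -0.25, 0.2], [0, 0, 0]]
    - [[-0.2, -0.32, 0.2], [0, 0, 0]]
    - [[-0.24, -0.39, 0.2], [0, 0, 0]]

```text
clock: 7.4
eef_pos: [0.4686, 0.0023, 0.1804]
ee_rot: [[1.0, 0.001, 0.0], [0.001, -1.0, -0.0], [0.0, 0.0, -1.0]]
ft_force: [1.6, -1.0, -0.0]
grip_width: 0.0882
grip_force: 0.0
```

Run:
```python
from h import *
s=env.sense(); print(s['clock'],s['eef_pos'],s['grip_width'])
c=env.read_camera('top'); np.savez('t4.npz',**c); W=world(c)
print(ringw(W,[.609,.223],.054)); p=W[120:210,115:210].reshape(-1,3);print('rim z',np.median(p[(p[:,2]>.048)][:,2]), p[:,2].max())
cv2.imwrite('pics/t4.png',cv2.resize(c['image'][110:290,100:370,::-1],(780,520)))
```

```text
7.4 [0.46859307 0.00230544 0.18040541] 0.0881613891527617
(array([0.6086, 0.2237]), 168, array([0.6089, 0.2243]), 27.6)
rim z 0.05502036560974466 nan
```

View pics/t4.png

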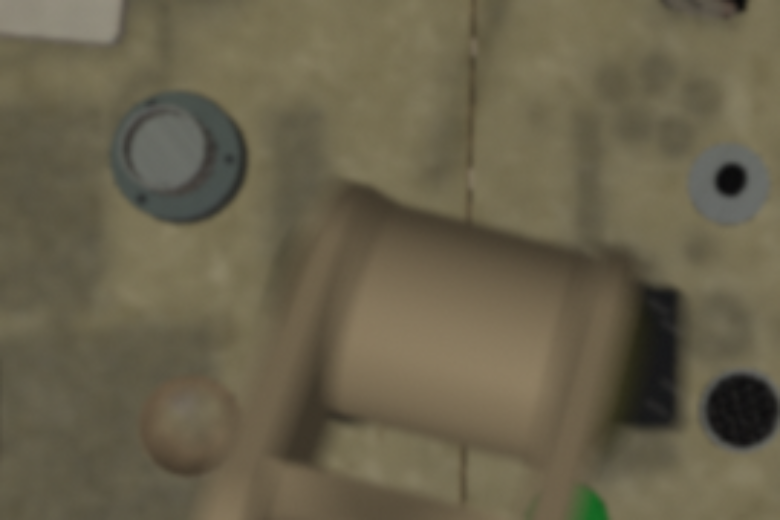

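Pan sits level in the collar (crop (168,148)), rim at 55 mm. Next, the fine sieve.

Call:
servo_tool:
  moves:
    - [[-0.01, -0.08, 0], [0, 0, 0]]
    - [[-0.02, -0.16, -0.04], [0, 0, 0]]
    - [[-0.02, -0.216, -0.1], [0, 0, 0]]
    - [[-0.02, -0.216, -0.13], [0, 0, 0]]
    - [[-0.02, -0.216, -0.13], [0, 0, 0]]
    - [[-0.02, -0.216, -0.13], [0, 0, 0]]

```text
clock: 8.05
eef_pos: [0.4584, -0.1259, 0.1029]
ee_rot: [[1.0, 0.001, 0.0], [0.001, -1.0, -0.0], [0.0, 0.0, -1.0]]
ft_force: [-0.1, 0.4, 0.6]
grip_width: 0.0882
grip_force: 0.0
```

Run:
```python
from h import *
s=env.sense(); print(s['clock'],s['eef_pos'])
W=fish(env.read_camera('wrist'));print(ringw(W,[.4507,-.139],.028,win=.03))
```

```text
8.05 [ 0.45838984 -0.12593834  0.10292537]
(array([ 0.4501, -0.1387]), 1790, array([ 0.4492, -0.1387]), 27.3)
```

Call:
servo_tool:
  moves:
    - [[-0.0137, -0.0215, 0], [0, 0, 0]]
    - [[-0.0137, -0.0215, 0], [0, 0, 0]]
    - [[-0.0137, -0.0215, -0.05], [0, 0, 0]]
    - [[-0.0137, -0.0215, -0.09], [0, 0, 0]]
    - [[-0.0137, -0.0215, -0.12], [0, 0, 0]]
    - [[-0.0137, -0.0215, -0.12], [0, 0, 0]]
    - [[-0.0137, -0.0215, -0.12], [0, 0, 0]]

```text
clock: 8.8
eef_pos: [0.4505, -0.1388, 0.0312]
ee_rot: [[1.0, 0.001, 0.001], [0.001, -1.0, -0.001], [0.001, 0.001, -1.0]]
ft_force: [-0.0, -1.2, 0.3]
grip_width: 0.0883
grip_force: 0.0
```

Call:
servo_tool:
  moves:
    - [[0, 0, 0], [0, 0, 0]]
    - [[0, 0, 0], [0, 0, 0]]
    - [[0, 0, 0], [0, 0, 0]]
    - [[0, 0, 0], [0, 0, 0]]
    - [[0, 0, 0], [0, 0, 0]]
    - [[0, 0, 0], [0, 0, 0]]
    - [[0, 0, 0], [0, 0, 0]]
    - [[0, 0, 0], [0, 0, 0]]
  claw: 1

```text
clock: 9.6
eef_pos: [0.45, -0.1391, 0.0305]
ee_rot: [[1.0, 0.001, 0.0], [0.001, -1.0, -0.0], [0.0, 0.0, -1.0]]
ft_force: [-1.1, 0.1, 6.6]
grip_width: 0.0529
grip_force: 20.0
```

Call:
servo_tool:
  moves:
    - [[0, 0, 0.06], [0, 0, 0]]
    - [[0, 0, 0.13], [0, 0, 0]]
    - [[0.01, 0.03, 0.18], [0, 0, 0]]
    - [[0.04, 0.1, 0.2], [0, 0, 0]]
    - [[0.07, 0.17, 0.2], [0, 0, 0]]
    - [[0.1, 0.24, 0.2], [0, 0, 0]]
    - [[0.13, 0.31, 0.2], [0, 0, 0]]
    - [[0.13, 0.31, 0.2], [0, 0, 0]]

```text
clock: 10.4
eef_pos: [0.5286, 0.051, 0.1499]
ee_rot: [[1.0, 0.006, 0.0], [0.006, -1.0, 0.001], [0.0, -0.001, -1.0]]
ft_force: [-0.9, -0.9, -0.9]
grip_width: 0.0534
grip_force: 20.0
```

Call:
servo_tool:
  moves:
    - [[0.03, 0.07, 0], [0, 0, 0]]
    - [[0.06, 0.14, 0], [0, 0, 0]]
    - [[0.09, 0.21, 0], [0, 0, 0]]
    - [[0.12, 0.27, 0], [0, 0, 0]]
    - [[0.13, 0.296, 0], [0, 0, 0]]
    - [[0.13, 0.296, 0], [0, 0, 0]]
    - [[0.13, 0.296, 0], [0, 0, 0]]
    - [[0.13, 0.296, 0], [0, 0, 0]]

```text
clock: 11.2
eef_pos: [0.6057, 0.223, 0.1502]
ee_rot: [[1.0, -0.001, -0.001], [-0.001, -1.0, -0.0], [-0.001, 0.0, -1.0]]
ft_force: [0.1, -1.0, -0.0]
grip_width: 0.0529
grip_force: 20.0
```

Call:
servo_tool:
  moves:
    - [[0.001, 0.002, -0.05], [0, 0, 0]]
    - [[0.001, 0.002, -0.09], [0, 0, 0]]
    - [[0.001, 0.002, -0.1], [0, 0, 0]]
    - [[0.001, 0.002, -0.105], [0, 0, 0]]
    - [[0.001, 0.002, -0.11], [0, 0, 0]]
    - [[0.001, 0.002, -0.114], [0, 0, 0]]
    - [[0.001, 0.002, -0.117], [0, 0, 0]]
    - [[0.001, 0.002, -0.117], [0, 0, 0]]

```text
clock: 12.0
eef_pos: [0.6065, 0.2257, 0.0803]
ee_rot: [[1.0, 0.001, 0.0], [0.001, -1.0, 0.0], [0.0, -0.0, -1.0]]
ft_force: [-0.1, 0.4, -1.1]
grip_width: 0.0535
grip_force: 20.0
```

Call:
servo_tool:
  moves:
    - [[0, 0, -0.002], [0, 0, 0]]
    - [[0, 0, -0.002], [0, 0, 0]]
    - [[0, 0, -0.002], [0, 0, 0]]

```text
clock: 12.3
eef_pos: [0.6067, 0.2258, 0.0793]
ee_rot: [[1.0, 0.001, 0.001], [0.001, -1.0, 0.0], [0.001, -0.0, -1.0]]
ft_force: [-0.6, -0.2, 1.7]
grip_width: 0.0532
grip_force: 21.3
```

Call:
servo_tool:
  moves:
    - [[0, 0, -0.002], [0, 0, 0]]
    - [[0, 0, -0.002], [0, 0, 0]]

```text
clock: 12.5
eef_pos: [0.6069, 0.2257, 0.0788]
ee_rot: [[1.0, 0.001, 0.001], [0.001, -1.0, -0.0], [0.001, 0.0, -1.0]]
ft_force: [-3.2, -0.0, 7.4]
grip_width: 0.0531
grip_force: 23.9
```

Call:
servo_tool:
  moves:
    - [[0, 0, 0], [0, 0, 0]]
    - [[0, 0, 0], [0, 0, 0]]
    - [[0, 0, 0], [0, 0, 0]]
    - [[0, 0, 0], [0, 0, 0]]
    - [[0, 0, 0], [0, 0, 0]]
    - [[0, 0, 0], [0, 0, 0]]
  claw: 0

```text
clock: 13.1
eef_pos: [0.6065, 0.2257, 0.0776]
ee_rot: [[1.0, 0.001, -0.0], [0.001, -1.0, -0.0], [-0.0, 0.0, -1.0]]
ft_force: [0.4, 0.6, -0.0]
grip_width: 0.0884
grip_force: 0.0
```

Call:
servo_tool:
  moves:
    - [[0, 0, 0.07], [0, 0, 0]]
    - [[0, 0, 0.14], [0, 0, 0]]
    - [[0, 0, 0.2], [0, 0, 0]]
    - [[-0.02, -0.07, 0.2], [0, 0, 0]]
    - [[-0.04, -0.14, 0.2], [0, 0, 0]]
    - [[-0.06, -0.21, 0.2], [0, 0, 0]]
    - [[-0.08, -0.28, 0.2], [0, 0, 0]]
    - [[-0.1, -0.35, 0.2], [0, 0, 0]]

```text
clock: 13.9
eef_pos: [0.5457, 0.0142, 0.1978]
ee_rot: [[1.0, 0.001, 0.0], [0.001, -1.0, -0.0], [0.0, 0.0, -1.0]]
ft_force: [0.6, -1.1, 0.1]
grip_width: 0.0879
grip_force: 0.0
```

Run:
```python
from h import *
s=env.sense(); print(s['clock'],s['eef_pos'],s['grip_width'])
c=env.read_camera('top'); W=world(c)
print(ringw(W,[.609,.223],.076)); p=W[120:210,115:210].reshape(-1,3);q=p[(p[:,2]>.068)&(p[:,2]<.085)];print('rim z',np.median(q[:,2]), np.linalg.lstsq(np.c_[q[:,:2]-[.609,.223],np.ones(len(q))],q[:,2],rcond=None)[0])
i=c['image'][110:230,100:280,::-1]
j=env.read_camera('side')['image'][220:380,90:330,::-1]
cv2.imwrite('pics/t5.png',np.hstack([cv2.resize(i,(390,260)),cv2.resize(j,(390,260))]))
```

```text
13.9 [0.54572708 0.01423583 0.19782728] 0.08794843202703499
(array([0.6093, 0.2242]), 190, array([0.6093, 0.2245]), 27.1)
rim z 0.07517762307685283 [ 0.00689328 -0.00834806  0.07461286]
```

View pics/t5.png

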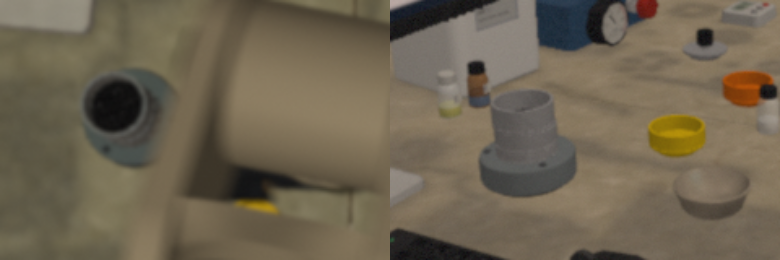

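Fine sieve stands straight in the pan (right half, (523,120)), rim at 75 mm. Next, the coarse sieve.

Call:
servo_tool:
  moves:
    - [[-0.1645, -0.5095, 0], [0, 0, 0]]
    - [[-0.1645, -0.5095, 0], [0, 0, 0]]
    - [[-0.1645, -0.5095, 0], [0, 0, 0]]
    - [[-0.1645, -0.5095, 0], [0, 0, 0]]
    - [[-0.1645, -0.5095, 0], [0, 0, 0]]
    - [[-0.1645, -0.5095, 0], [0, 0, 0]]
    - [[-0.1645, -0.5095, 0], [0, 0, 0]]
    - [[-0.1645, -0.5095, -0.07], [0, 0, 0]]

```text
clock: 14.8
eef_pos: [0.449, -0.294, 0.1592]
ee_rot: [[1.0, -0.003, 0.007], [-0.002, -1.0, -0.008], [0.007, 0.008, -1.0]]
ft_force: [1.0, -1.1, -1.0]
grip_width: 0.0882
grip_force: 0.0
```

Call:
servo_tool:
  moves:
    - [[0, 0, 0], [0, 0, 0]]
    - [[0, 0, 0], [0, 0, 0]]

```text
clock: 15.0
eef_pos: [0.4482, -0.2893, 0.1561]
ee_rot: [[1.0, 0.001, -0.001], [0.001, -1.0, 0.001], [-0.001, -0.001, -1.0]]
ft_force: [0.5, -0.2, 0.6]
grip_width: 0.0881
grip_force: 0.0
```

Run:
```python
from h import *
s=env.sense(); print(s['clock'],s['eef_pos'])
W=fish(env.read_camera('wrist'));print(ringw(W,[.447,-.2915],.036,win=.03))
```

```text
15.0 [ 0.44816169 -0.28934929  0.15608701]
(array([ 0.4471, -0.2918]), 1237, array([ 0.4464, -0.2918]), 27.3)
```

Call:
servo_tool:
  moves:
    - [[-0.001, -0.002, -0.08], [0, 0, 0]]
    - [[-0.001, -0.002, -0.15], [0, 0, 0]]
    - [[-0.001, -0.002, -0.19], [0, 0, 0]]
    - [[-0.001, -0.002, -0.208], [0, 0, 0]]
    - [[-0.001, -0.002, -0.208], [0, 0, 0]]
    - [[-0.001, -0.002, -0.208], [0, 0, 0]]

```text
clock: 15.65
eef_pos: [0.4481, -0.2917, 0.0327]
ee_rot: [[1.0, 0.001, 0.002], [0.001, -1.0, -0.002], [0.002, 0.002, -1.0]]
ft_force: [-0.3, -1.0, 0.5]
grip_width: 0.0879
grip_force: 0.0
```

Call:
servo_tool:
  moves:
    - [[0, 0, 0], [0, 0, 0]]
    - [[0, 0, 0], [0, 0, 0]]
    - [[0, 0, 0], [0, 0, 0]]
    - [[0, 0, 0], [0, 0, 0]]
    - [[0, 0, 0], [0, 0, 0]]
    - [[0, 0, 0], [0, 0, 0]]
    - [[0, 0, 0], [0, 0, 0]]
    - [[0, 0, 0], [0, 0, 0]]
  claw: 1

```text
clock: 16.45
eef_pos: [0.4473, -0.2913, 0.0311]
ee_rot: [[1.0, 0.001, 0.0], [0.001, -1.0, -0.0], [0.0, 0.0, -1.0]]
ft_force: [-0.2, 1.6, 3.8]
grip_width: 0.0526
grip_force: 20.0
```

Call:
servo_tool:
  moves:
    - [[0, 0, 0.06], [0, 0, 0]]
    - [[0, 0, 0.13], [0, 0, 0]]
    - [[0.01, 0.03, 0.2], [0, 0, 0]]
    - [[0.03, 0.1, 0.233], [0, 0, 0]]
    - [[0.05, 0.17, 0.233], [0, 0, 0]]
    - [[0.07, 0.24, 0.233], [0, 0, 0]]
    - [[0.1, 0.31, 0.233], [0, 0, 0]]
    - [[0.12, 0.38, 0.233], [0, 0, 0]]

```text
clock: 17.25
eef_pos: [0.5196, -0.0613, 0.1704]
ee_rot: [[1.0, 0.001, -0.0], [0.001, -1.0, 0.0], [-0.0, -0.0, -1.0]]
ft_force: [0.0, -0.4, -1.3]
grip_width: 0.0529
grip_force: 20.0
```

Call:
servo_tool:
  moves:
    - [[0.02, 0.07, 0], [0, 0, 0]]
    - [[0.04, 0.14, 0], [0, 0, 0]]
    - [[0.06, 0.21, 0], [0, 0, 0]]
    - [[0.08, 0.28, 0], [0, 0, 0]]
    - [[0.11, 0.35, 0], [0, 0, 0]]
    - [[0.13, 0.42, 0], [0, 0, 0]]
    - [[0.146, 0.481, 0], [0, 0, 0]]
    - [[0.146, 0.481, 0], [0, 0, 0]]

```text
clock: 18.05
eef_pos: [0.6065, 0.2295, 0.1695]
ee_rot: [[1.0, 0.005, -0.001], [0.005, -1.0, 0.001], [-0.001, -0.001, -1.0]]
ft_force: [-0.7, -0.6, -2.9]
grip_width: 0.0524
grip_force: 20.0
```

Call:
servo_tool:
  moves:
    - [[0, 0, 0], [0, 0, 0]]
    - [[0, 0, 0], [0, 0, 0]]
    - [[0, 0, 0], [0, 0, 0]]

```text
clock: 18.35
eef_pos: [0.6068, 0.2242, 0.1707]
ee_rot: [[1.0, -0.001, -0.0], [-0.001, -1.0, -0.0], [-0.0, 0.0, -1.0]]
ft_force: [0.2, 0.2, -1.5]
grip_width: 0.0527
grip_force: 20.0
```

Call:
servo_tool:
  moves:
    - [[0, 0.001, -0.05], [0, 0, 0]]
    - [[0, 0.001, -0.085], [0, 0, 0]]
    - [[0, 0.001, -0.095], [0, 0, 0]]
    - [[0, 0.001, -0.101], [0, 0, 0]]
    - [[0, 0.001, -0.106], [0, 0, 0]]
    - [[0, 0.001, -0.11], [0, 0, 0]]
    - [[0, 0.001, -0.114], [0, 0, 0]]
    - [[0, 0.001, -0.114], [0, 0, 0]]

```text
clock: 19.15
eef_pos: [0.6068, 0.226, 0.1023]
ee_rot: [[1.0, 0.001, 0.0], [0.001, -1.0, 0.0], [0.0, -0.0, -1.0]]
ft_force: [-0.5, -0.5, -1.4]
grip_width: 0.0525
grip_force: 20.0
```

Call:
servo_tool:
  moves:
    - [[0, 0, -0.002], [0, 0, 0]]
    - [[0, 0, -0.002], [0, 0, 0]]
    - [[0, 0, -0.002], [0, 0, 0]]

```text
clock: 19.45
eef_pos: [0.6069, 0.2261, 0.1014]
ee_rot: [[1.0, 0.001, 0.001], [0.001, -1.0, 0.0], [0.001, -0.0, -1.0]]
ft_force: [0.6, -0.1, 0.2]
grip_width: 0.0525
grip_force: 20.7
```

Call:
servo_tool:
  moves:
    - [[0, 0, -0.002], [0, 0, 0]]
    - [[0, 0, -0.002], [0, 0, 0]]

```text
clock: 19.65
eef_pos: [0.6071, 0.2261, 0.1011]
ee_rot: [[1.0, 0.001, 0.001], [0.001, -1.0, 0.0], [0.001, -0.0, -1.0]]
ft_force: [-2.3, -0.0, 6.7]
grip_width: 0.0527
grip_force: 22.7
```

Call:
servo_tool:
  moves:
    - [[0, 0, 0], [0, 0, 0]]
    - [[0, 0, 0], [0, 0, 0]]
    - [[0, 0, 0], [0, 0, 0]]
    - [[0, 0, 0], [0, 0, 0]]
    - [[0, 0, 0], [0, 0, 0]]
    - [[0, 0, 0], [0, 0, 0]]
  claw: 0

```text
clock: 20.25
eef_pos: [0.6068, 0.226, 0.0998]
ee_rot: [[1.0, 0.001, -0.0], [0.001, -1.0, -0.0], [-0.0, 0.0, -1.0]]
ft_force: [0.2, 0.4, 0.6]
grip_width: 0.0882
grip_force: 0.0
```

Call:
servo_tool:
  moves:
    - [[0, 0, 0.07], [0, 0, 0]]
    - [[0, 0, 0.14], [0, 0, 0]]
    - [[0, 0, 0.17], [0, 0, 0]]
    - [[0, -0.08, 0.17], [0, 0, 0]]
    - [[0, -0.16, 0.17], [0, 0, 0]]
    - [[-0.005, -0.24, 0.17], [0, 0, 0]]
    - [[-0.01, -0.32, 0.17], [0, 0, 0]]
    - [[-0.015, -0.4, 0.17], [0, 0, 0]]

```text
clock: 21.05
eef_pos: [0.5974, -0.0158, 0.202]
ee_rot: [[1.0, 0.001, 0.0], [0.001, -1.0, -0.0], [0.0, 0.0, -1.0]]
ft_force: [1.5, 1.0, -0.1]
grip_width: 0.0881
grip_force: 0.0
```

Run:
```python
from h import *
s=env.sense(); print(s['clock'],s['eef_pos'],s['grip_width'])
c=env.read_camera('top'); W=world(c)
print(ringw(W,[.609,.223],.106)); p=W[120:210,115:210].reshape(-1,3);q=p[(p[:,2]>.098)&(p[:,2]<.115)];print('rim z',np.median(q[:,2]))
i=c['image'][110:230,100:280,::-1]
j=env.read_camera('side')['image'][220:380,90:330,::-1]
cv2.imwrite('pics/t6.png',np.hstack([cv2.resize(i,(390,260)),cv2.resize(j,(390,260))]))
```

```text
21.05 [ 0.59737242 -0.01582723  0.20204418] 0.08805941866127562
(array([0.6094, 0.2242]), 203, array([0.6096, 0.2248]), 27.3)
rim z 0.10504574641367592
```

View pics/t6.png

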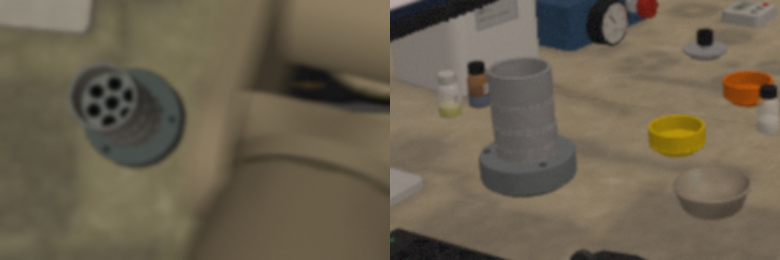

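Coarse sieve home (left half (105,98), right half straight at (523,110)), rim at 105 mm. Now the lid.

Call:
servo_tool:
  moves:
    - [[0, -0.08, 0], [0, 0, 0]]
    - [[0, -0.16, -0.04], [0, 0, 0]]
    - [[0, -0.19, -0.1], [0, 0, 0]]
    - [[0, -0.19, -0.14], [0, 0, 0]]
    - [[0, -0.19, -0.14], [0, 0, 0]]
    - [[0, -0.19, -0.14], [0, 0, 0]]
    - [[0, -0.19, -0.14], [0, 0, 0]]

```text
clock: 21.85
eef_pos: [0.5987, -0.1274, 0.1198]
ee_rot: [[1.0, 0.002, 0.003], [0.002, -1.0, -0.001], [0.003, 0.001, -1.0]]
ft_force: [0.5, 0.1, 0.3]
grip_width: 0.0882
grip_force: 0.0
```

Run:
```python
from h import *
s=env.sense(); print(s['clock'],s['eef_pos'])
W=fish(env.read_camera('wrist'));print(ringw(W,[.5975,-.13],.032,tol=.003,win=.014,rad=.006));print(ringw(W,[.5975,-.13],.010,tol=.003,win=.0295))
```

```text
21.85 [ 0.59868606 -0.12738896  0.11977735]
(array([ 0.5976, -0.1301]), 785, array([ 0.597, -0.13 ]), 9.9)
(array([ 0.5937, -0.1301]), 3871, array([ 0.5965, -0.1299]), 27.2)
```

Call:
servo_tool:
  moves:
    - [[0, -0.001, -0.05], [0, 0, 0]]
    - [[0, -0.001, -0.1], [0, 0, 0]]
    - [[0, -0.001, -0.125], [0, 0, 0]]
    - [[0, -0.001, -0.132], [0, 0, 0]]
    - [[0, -0.001, -0.132], [0, 0, 0]]
    - [[0, -0.001, -0.132], [0, 0, 0]]

```text
clock: 22.5
eef_pos: [0.5986, -0.1288, 0.0402]
ee_rot: [[1.0, 0.001, 0.002], [0.001, -1.0, -0.001], [0.002, 0.001, -1.0]]
ft_force: [-0.6, 0.0, 0.5]
grip_width: 0.0881
grip_force: 0.0
```

Call:
servo_tool:
  moves:
    - [[0, 0, 0], [0, 0, 0]]
    - [[0, 0, 0], [0, 0, 0]]
    - [[0, 0, 0], [0, 0, 0]]
    - [[0, 0, 0], [0, 0, 0]]
    - [[0, 0, 0], [0, 0, 0]]
    - [[0, 0, 0], [0, 0, 0]]
    - [[0, 0, 0], [0, 0, 0]]
    - [[0, 0, 0], [0, 0, 0]]
  claw: 1

```text
clock: 23.3
eef_pos: [0.5978, -0.1286, 0.0387]
ee_rot: [[1.0, 0.001, -0.0], [0.001, -1.0, 0.0], [-0.0, -0.0, -1.0]]
ft_force: [0.6, -0.0, 0.6]
grip_width: 0.0261
grip_force: 0.0
```

Call:
servo_tool:
  moves:
    - [[0, 0, 0], [0, 0, 0]]
    - [[0, 0, 0], [0, 0, 0]]
    - [[0, 0, 0], [0, 0, 0]]
    - [[0, 0, 0], [0, 0, 0]]

```text
clock: 23.7
eef_pos: [0.5978, -0.1286, 0.0387]
ee_rot: [[1.0, 0.001, 0.0], [0.001, -1.0, -0.0], [0.0, 0.0, -1.0]]
ft_force: [-0.0, -0.2, 0.1]
grip_width: 0.0197
grip_force: 20.0
```

Call:
servo_tool:
  moves:
    - [[0, 0, 0.06], [0, 0, 0]]
    - [[0, 0, 0.13], [0, 0, 0]]
    - [[0, 0, 0.2], [0, 0, 0]]
    - [[0, 0.03, 0.26], [0, 0, 0]]
    - [[0.002, 0.1, 0.268], [0, 0, 0]]
    - [[0.005, 0.17, 0.268], [0, 0, 0]]
    - [[0.007, 0.24, 0.268], [0, 0, 0]]
    - [[0.009, 0.31, 0.268], [0, 0, 0]]

```text
clock: 24.5
eef_pos: [0.6029, 0.0591, 0.1996]
ee_rot: [[1.0, 0.0, -0.0], [0.0, -1.0, 0.0], [-0.0, -0.0, -1.0]]
ft_force: [0.3, -0.9, -0.6]
grip_width: 0.0195
grip_force: 20.0
```

Call:
servo_tool:
  moves:
    - [[0.002, 0.07, 0], [0, 0, 0]]
    - [[0.004, 0.14, 0], [0, 0, 0]]
    - [[0.006, 0.2, 0], [0, 0, 0]]
    - [[0.007, 0.25, 0], [0, 0, 0]]
    - [[0.007, 0.281, 0], [0, 0, 0]]
    - [[0.007, 0.281, 0], [0, 0, 0]]
    - [[0.007, 0.281, 0], [0, 0, 0]]
    - [[0.007, 0.281, 0], [0, 0, 0]]

```text
clock: 25.3
eef_pos: [0.6076, 0.2246, 0.1995]
ee_rot: [[1.0, -0.001, -0.0], [-0.001, -1.0, -0.0], [-0.0, 0.0, -1.0]]
ft_force: [0.8, -0.2, -0.6]
grip_width: 0.0196
grip_force: 20.0
```

Run:
```python
from h import *
s=env.sense(); print(s['clock'],s['eef_pos'],s['grip_width'])
c=env.read_camera('wrist')
j=env.read_camera('side')['image'][140:380,50:330,::-1]
cv2.imwrite('pics/t7.png',np.hstack([cv2.resize(c['image'][...,::-1],(400,300)),cv2.resize(j,(350,300))]))
```

```text
25.3 [0.60762559 0.22462249 0.19950338] 0.01963124396814454
```

View pics/t7.png

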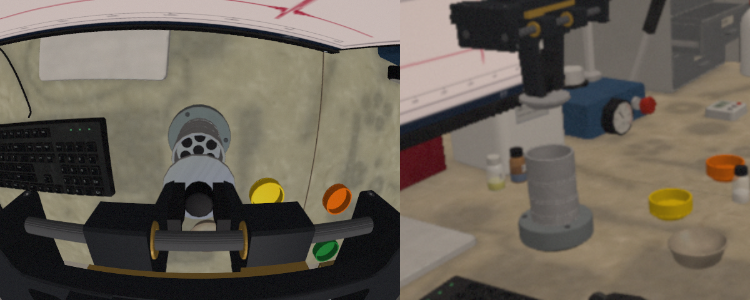

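Lid hangs level at (545,100) above the stack at (552,190). Lowering.

Call:
servo_tool:
  moves:
    - [[-0.0005, 0.0015, -0.04], [0, 0, 0]]
    - [[-0.0005, 0.0015, -0.07], [0, 0, 0]]
    - [[-0.0005, 0.0015, -0.08], [0, 0, 0]]
    - [[-0.0005, 0.0015, -0.086], [0, 0, 0]]
    - [[-0.0005, 0.0015, -0.091], [0, 0, 0]]
    - [[-0.0005, 0.0015, -0.095], [0, 0, 0]]
    - [[-0.0005, 0.0015, -0.099], [0, 0, 0]]
    - [[-0.0005, 0.0015, -0.099], [0, 0, 0]]

```text
clock: 26.2
eef_pos: [0.6071, 0.2269, 0.1401]
ee_rot: [[1.0, 0.001, -0.0], [0.001, -1.0, -0.0], [-0.0, 0.0, -1.0]]
ft_force: [0.1, -0.4, -0.3]
grip_width: 0.0195
grip_force: 20.0
```

Call:
servo_tool:
  moves:
    - [[0, 0, -0.002], [0, 0, 0]]
    - [[0, 0, -0.002], [0, 0, 0]]
    - [[0, 0, -0.002], [0, 0, 0]]

```text
clock: 26.5
eef_pos: [0.6071, 0.2269, 0.139]
ee_rot: [[1.0, 0.001, 0.0], [0.001, -1.0, 0.0], [0.0, -0.0, -1.0]]
ft_force: [0.2, -0.1, -0.4]
grip_width: 0.0194
grip_force: 20.0
```

Call:
servo_tool:
  moves:
    - [[0, 0, -0.001], [0, 0, 0]]
    - [[0, 0, -0.001], [0, 0, 0]]

```text
clock: 26.7
eef_pos: [0.6072, 0.2269, 0.1387]
ee_rot: [[1.0, 0.001, 0.001], [0.001, -1.0, 0.0], [0.001, -0.0, -1.0]]
ft_force: [0.4, -0.4, 1.0]
grip_width: 0.0191
grip_force: 20.0
```

Call:
servo_tool:
  moves:
    - [[0, 0, -0.001], [0, 0, 0]]
    - [[0, 0, -0.001], [0, 0, 0]]

```text
clock: 26.9
eef_pos: [0.6073, 0.227, 0.1386]
ee_rot: [[1.0, 0.001, 0.001], [0.001, -1.0, 0.0], [0.001, -0.0, -1.0]]
ft_force: [-2.5, -0.9, 5.1]
grip_width: 0.0194
grip_force: 20.0
```

Call:
servo_tool:
  moves:
    - [[0, 0, 0], [0, 0, 0]]
    - [[0, 0, 0], [0, 0, 0]]
    - [[0, 0, 0], [0, 0, 0]]
    - [[0, 0, 0], [0, 0, 0]]
    - [[0, 0, 0], [0, 0, 0]]
    - [[0, 0, 0], [0, 0, 0]]
    - [[0, 0, 0], [0, 0, 0]]
    - [[0, 0, 0], [0, 0, 0]]
  claw: 0

```text
clock: 27.7
eef_pos: [0.6071, 0.227, 0.1377]
ee_rot: [[1.0, 0.001, -0.0], [0.001, -1.0, 0.0], [-0.0, -0.0, -1.0]]
ft_force: [-0.9, -0.2, -0.9]
grip_width: 0.0812
grip_force: 0.0
```

Call:
servo_tool:
  moves:
    - [[0, 0, 0.06], [0, 0, 0]]
    - [[0, 0, 0.13], [0, 0, 0]]
    - [[0, 0, 0.17], [0, 0, 0]]
    - [[0, -0.08, 0.17], [0, 0, 0]]
    - [[0, -0.16, 0.17], [0, 0, 0]]
    - [[-0.02, -0.24, 0.17], [0, 0, 0]]
    - [[-0.03, -0.32, 0.17], [0, 0, 0]]
    - [[-0.05, -0.4, 0.17], [0, 0, 0]]

```text
clock: 28.5
eef_pos: [0.5767, -0.0149, 0.2398]
ee_rot: [[1.0, 0.001, 0.0], [0.001, -1.0, -0.0], [0.0, 0.0, -1.0]]
ft_force: [0.9, -0.9, 0.0]
grip_width: 0.0884
grip_force: 0.0
```

Call:
servo_tool:
  moves:
    - [[0, 0, 0], [0, 0, 0]]
    - [[0, 0, 0], [0, 0, 0]]
    - [[0, 0, 0], [0, 0, 0]]

```text
clock: 28.8
eef_pos: [0.5773, -0.0121, 0.2397]
ee_rot: [[1.0, 0.002, 0.0], [0.002, -1.0, 0.0], [0.0, -0.0, -1.0]]
ft_force: [0.0, 0.3, -0.1]
grip_width: 0.0883
grip_force: 0.0
```

Run:
```python
from h import *
s=env.sense(); print(s['clock'],s['eef_pos'],s['grip_width'])
c=env.read_camera('top'); W=world(c)
p=W[110:210,105:210].reshape(-1,3)
for a,b in ((.122,.14),(.1,.118)):
    q=p[(p[:,2]>a)&(p[:,2]<b)];print('z',np.median(q[:,2]),cv2.minEnclosingCircle(q[:,:2].astype(np.float32)*100), np.linalg.lstsq(np.c_[q[:,:2]-[.609,.224],np.ones(len(q))],q[:,2],rcond=None)[0])
i=c['image'][110:230,100:280,::-1]
j=env.read_camera('side')['image'][180:360,90:330,::-1]
cv2.imwrite('pics/t8.png',np.hstack([cv2.resize(i,(390,260)),cv2.resize(j,(390,292))[32:] if 0 else cv2.resize(j,(347,260))]))
```

```text
28.8 [ 0.57725564 -0.01212589  0.23974144] 0.08832014114637214
z 0.13170746706730657 ((60.93891525268555, 22.544435501098633), 1.0054938793182373) [0.12270707 0.10568619 0.13123235]
z 0.10988884980949315 ((61.01225662231445, 22.488780975341797), 2.8203654289245605) [0.0139667  0.04602397 0.10969159]
```

View pics/t8.png

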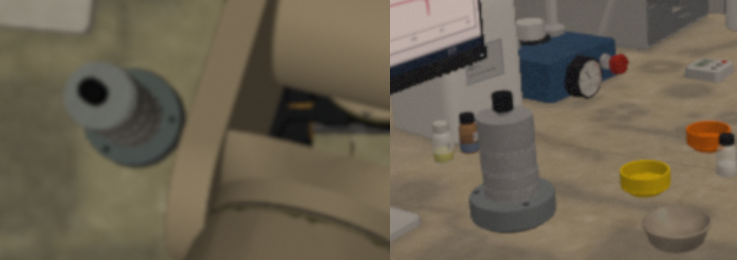

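The stack is straight (right half, (507,150)), with the lid disc at 110 mm and the knob top at 132 mm, both as designed. Handing in.

```bash
python3 -c "
from workcell import env
print(env.job_done())"
```

```text
the job is handed in; nothing more can be done
None
```

The pan, fine sieve, coarse sieve and lid are stacked upright on the shaker base, each fully home by the camera heights; the job was handed in at about 29 s, with the mortar, timer and vial left alone.

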